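# Square up a packet in the corner jig with the V-shaped pusher and hold it

## Robot

A 7-joint arm with a two-finger parallel gripper is mounted at the origin on a cart in front of the work surface, level with it; the furniture and walls round the work are solid. World frame = base frame: x ahead of the robot, y to its left, z up, the work surface at z = 0. Lengths are in m, angles in rad, forces in N, time in s.
With the tool pointing down it reaches from about 0.425 to 0.95 m from the base axis. Payload 4.7 kg.
Tool frame: the origin (TCP) lies at the very end of the fingers, on their centre line; the grasp point (between the pads) lies 19 mm behind it; z points along the fingers, y is the line along which they close (so a half turn about z gives the same grasp; the last joint's range is limited). The gripper opens to 87 mm and grips with 3 to 60 N. Pads are 19 mm wide; open, the fingers measure 117 mm over their backs; the gripper's body (75 mm by 190 mm) begins 51 mm behind the grasp point.
Start: joints at [1.098, 0.469, -0.049, 1.532, 0.024, 1.141, -0.082], TCP at [0.29, -0.61, 0.223] pointing down, gripper open.
Joint ranges: [-2.59, 2.59], [-0.33, 1.99], [-1.39, 1.29], [0.1, 2.45], [-1.04, 4.18], [0.21, 1.99], [-2.66, 2.66]. Speed limits (rad/s): [2.57, 2.57, 3.14, 3.14, 3.14, 3.14, 3.14].

## Interface

Orientations are given as a unit quaternion [x, y, z, w].
In Python, from plant import * gives the robot as it stands.
- The arm moves only by the shell command python3 -m crank 'ROWS' [OPENING] [FORCE]. ROWS is JSON, a list of rows, each a list of 2 entries, a list of its own where there are three numbers: the shift along the tool's x, y, z in m, then the turn about the tool's z in degrees. A call has 1 to 12 rows; each row is the pose to reach, as a shift and turn from the pose commanded when the call began, along the tool's axes at that moment; what a row does not reach only later rows make up. A row lasts 1/8 s, in which the tool goes at most 62.5 mm and 10.7 degrees, less where a joint would pass 70% of its speed; a pose out of reach is approached as far as the arm can. A call with a gripper value outside its range is refused whole. OPENING is the opening, from 0 (shut) to 1 (fully open), set as the call begins (- or left out, the last holds). The fingers move at their own pace and stop on an object; FORCE is the grip in N (left out, the last holds). Time passes only in rows, so rows that repeat a pose let the fingers close. It gives the time, the measured TCP pose, the force, the opening and the grip force at its end, in the units of the state.
- observe(): the state, without advancing time (a new reading comes with each control period).
- camera(name): name is "side" or "top" or "wrist"; returns the picture (384x512x3 uint8, red, green, blue); there is no depth.
- calibration(name): a dict with "fx", "fy", "cx", "cy" (pixels), "camera_from_world" (4x4, takes a point from world to camera coordinates). Camera axes: x right, y down, z forward; pixel columns grow to the right and rows downward; lengths in m; the calibration is good to about 2 mm. A picture is of the moment at which its call begins: read the wrist's pose just before it. calibration takes no time and is no camera call; for the wrist camera it gives the pose at the moment of the call.
- hand_in(): hands the job in; it is judged then, once.
Trained networks look in the newest picture that a camera, given by its name, has taken for a name from the list of things; names that differ only in an ending like _2 or _b are one class to them, and where a whole thing is asked for, a point or a joint stands for the part that bears it (a point fixed in the world has none). Each returns a list of dicts, best first, with "p" (0 to 1); they miss things now and then, are a little off and sometimes report something else, mostly with a low value. They report only what shows in the picture. A call takes as long as a camera call.
- search_frame(camera, label): "pixel" ([column, row] in pixels, amid what is visible of it).
- silhouettes(camera, label): "pixels" (384x512 bool, what is visible of it) and "pixel" ([column, row] in pixels, amid what is visible of it).
The state is a dict: "t": time; "joint_pos": joint angles; "qd": joint speeds; "effort": joint torques, N m; "ee_pos": TCP position; "ee_rot": TCP orientation; "contact_force": force on the tool from outside, world axes, zero at the start; "ft_torque": the same for the moment, N m; "finger_gap": finger opening in m; "gripper_force": force on a finger pad.
Only numpy, scipy, OpenCV 4.12 (cv2) and the standard library are available. Lean on these libraries where they do the work, as an engineer would, in place of code of your own. Each camera call takes 0.05 s, during which the arm holds its last target. There are 200 camera calls.

## Task

Lift the wooden pusher with the V-shaped foot up and off its hook on the rack (the one with the straight foot stays hanging). Stand it on the jig's board with its V round the free corner of the packet of leaves, and with it push the packet square and fully home into the corner of the jig, firmly up against both metal fences, without touching the packet with the gripper, crushing it or disturbing the things around. Do not put the pusher down: the program finishes while the gripper still holds it and keeps pressing the packet firmly against both fences at once.

Things in the scene. Friction and masses are not known exactly. Their poses are not given: they have to be found in the camera images.
- jig_corner (a point): Corner of the squaring jig, where the inner faces of its two aluminium fences would meet (each stops 8 mm short), at the level of the board's upper face, 12 mm above the table. Axes: +x points square into the far fence, +y square into the left fence, z up. The plywood board reaches from here to x = -208, y = -208 mm. The jig is fixed.
- fence_far: Fence met in the jig's +x direction, 192 long, 18 thick, rising 36 mm above the board; origin at the middle of its underside. Its inner face is the plane x = 0 of jig_corner.
- fence_left: Fence met in the jig's +y direction, same size. Its inner face is the plane y = 0 of jig_corner.
- packet: The packet: stiff tan slab of leaves between pressing boards, 100 (x) x 130 (y) x 24 mm, 0.15 to 0.3 kg, loose on the jig's smooth board (friction about 0.3), askew by up to 0.2 rad and up to 50 mm short of each fence. Origin at the centre of its underside. Its x and y axes go with the jig's (equal to them when home).
- packet_center (a point): Centre of the packet, 12 mm above its underside, with the packet's axes. Home means 50 mm from the far fence's face and 65 mm from the left fence's. Friction on one fence can hold it a hair off the other; pressing it home to the left fence first (about 8 N), then to the far fence (about 12 N), avoids that. More than 60 N crushes it.
- packet_free_corner (a point): The packet's free corner, the one away from both fences, half-way up: at x = -50, y = -65 mm from the packet's centre.
- vee_caul: The V pusher, wood, 0.14 to 0.25 kg, 112 mm high. Origin on its underside at the inside of the V. Foot, 36 mm high: two bars 20 mm thick, inner faces running 50 mm from the origin at +45 and -45 degrees to its +x axis (a right angle open to +x); rear corner at x = -28, bar ends at y = +-50 mm. It hangs upright with its x axis along the rack's +y.
- vee_grip (a point): Best grip on the V pusher, axes as the pusher's: middle of its post, x = -2 mm, 68 mm above its underside. Post: 36 to 112 mm high, 38 wide (x), 26 thick (y); grip across x. A slot 18 mm wide (68 to 98 mm high) runs through it along y, over the hook rod.
- vee_apex (a point): Inside of the V of the V pusher, 12 mm above its underside. Axes as the pusher's.
- flat_grip (a point): The same grip point on the other pusher, which stays hanging: same post, but a straight foot, a bar 24 (x) x 100 (y) x 36 mm.
- rack: Fixed rack, origin on the table under its cross bar (18 mm thick, 113 to 135 mm high). Two 7 mm hook rods go from it to the rack's -x at y = +62 and -62 mm, upper side 128 mm high, ending at x = -77 with a tip turned up 9 mm. The pushers hang at x = -45, either way round, undersides 30 mm high. To free one: raise 12 to 20 mm (16 best), draw 60 mm or more along -x.
- jar_small: Bystander, loose, to be left alone: white jar with a black lid, 49 mm across, 60 high. Origin at the centre of its underside.
- loupe: Bystander, loose, to be left alone: black stand loupe, 43 mm across, 38 high. Origin at the centre of its underside.
- lead_a: Bystander, loose, to be left alone: grey cloth-covered lead weight, 100 x 46 x 27 mm. Origin at the centre of its underside.
- brush_dark: Bystander, loose, to be left alone: brush with a dark handle lying flat, 187 x 24 x 12 mm. Origin at the centre of its underside.

How it is judged:
On the way, in this order (a step that is already met when the one before it is completed fails the run):
1. the V pusher is off its hook, clear of the rack and held by the fingers (contact force between the fingers and vee_caul above 1 N and contact force between vee_caul and rack below 0.05 N and x of vee_grip in the frame of rack below -0.088 m and height (world z) of vee_grip above 0.08 m), for 0.1 s.
2. the pusher stands over the jig's board with the free corner of the packet in its V (horizontal distance between vee_apex and packet_free_corner below 0.012 m and z of vee_apex in the frame of jig_corner below 0.022 m and contact force between vee_caul and packet above 0.2 N), for 0.05 s.
At the end, for the whole second after the job is handed in: Packet flat, square within 0.03 rad and within 2.5 mm of both fences, pressing each with over 2 N; V pusher upright, at most 10 mm above the board, off the rack, gripped (over 2 N) and pressing the packet (over 2 N) with its V within 8 mm of the free corner; all still (x of packet_center in the frame of jig_corner between -0.0525 and -0.047 m and y of packet_center in the frame of jig_corner between -0.0675 and -0.062 m and z of packet_center in the frame of jig_corner between 0.009 and 0.015 m and angle between the x axis of packet_center and the x axis of jig_corner, either way round below 0.03 rad and angle between packet_center's own z axis and vertical below 0.05 rad and contact force between packet and fence_far above 2 N and contact force between packet and fence_left above 2 N and contact force between the fingers and vee_caul above 2 N and contact force between vee_caul and packet above 2 N and horizontal distance between vee_apex and packet_free_corner below 0.008 m and angle between vee_apex's own z axis and vertical below 0.15 rad and z of vee_apex in the frame of jig_corner below 0.022 m and contact force between vee_caul and rack below 0.1 N and linear speed of packet below 0.01 m/s); the arm keeps its last pose, push and grip.
It fails at once if the gripper or arm touches the packet (contact force between any of the fingers, the arm and packet above 1 N).
It fails at once if the packet is crushed: more than 60 N against a fence (contact force between packet and fence_far above 60 N or contact force between packet and fence_left above 60 N).
It fails at once if the packet is lifted or tipped (angle between packet_center's own z axis and vertical above 0.2 rad or z of packet_center in the frame of jig_corner above 0.03 m).
It fails at once if the straight pusher is taken or knocked off its hook (distance of flat_grip from where it was at the start of the episode above 0.03 m).
It fails at once if a bystander is moved more than 20 mm (distance of any of jar_small, loupe, lead_a, brush_dark from where it was at the start of the episode above 0.02 m).
It also fails if it takes over 64 s, if anything falls off the work surface, if the arm or the gripper's body presses on something with over 40 N, if the wrist force passes 120 N, or if a joint passes its speed limit or range.

## Working session

There is one attempt and no reset: what is moved stays moved. The work goes in short steps, Python scripts to look and compute and a shell command to move; the robot and the scene stay as the last step left them, time stands still between calls to the robot, and variables do not carry over. Pictures are saved under pics/ and viewed, at most 10 in all, crops included, and the job is handed in when it is done.

```bash
mkdir -p pics; ls; python3 - <<'E'
from plant import *
import cv2,numpy as np
o=observe();print(o['ee_pos'],o['ee_rot'],o['t'],o['contact_force'],o['finger_gap'])
ims=[]
for c in ['side','top']:
    im=camera(c);cv2.imwrite(f'pics/{c}0.png',im[...,::-1]);
    k=calibration(c);print(c,k['fx'],k['cx'],k['cy'],np.round(np.linalg.inv(k['camera_from_world']),3).tolist())
    for l in ['vee_caul','flat_grip','packet','fence_far','fence_left','rack','jar_small','loupe','lead_a','brush_dark']:
        print(l,[(np.round(d['pixel']).tolist(),round(d['p'],2)) for d in search_frame(c,l)[:3]])
E
```

```text
pics
[ 0.28955859 -0.60908766  0.22148938] [ 9.75476380e-01  2.20102033e-01 -2.55200703e-04 -9.28309133e-04] 0.0 [ 0.25202874 -0.63494958 -0.65043313] 0.08729001385013244
side 390.81555964344085 255.07895133969544 188.92404130285738 [[-0.953, -0.136, 0.27, 0.267], [-0.302, 0.453, -0.839, 0.955], [-0.008, -0.881, -0.473, 0.568], [0.0, 0.0, 0.0, 1.0]]
vee_caul [([274.0, 151.0], 0.56)]
flat_grip [([271.0, 163.0], 0.62)]
packet [([229.0, 226.0], 0.85)]
fence_far [([190.0, 221.0], 0.74)]
fence_left [([231.0, 227.0], 0.71), ([228.0, 251.0], 0.64)]
rack [([230.0, 250.0], 0.37)]
jar_small [([317.0, 263.0], 0.95), ([273.0, 149.0], 0.71)]
loupe [([310.0, 202.0], 0.59)]
lead_a [([268.0, 317.0], 0.98), ([190.0, 226.0], 0.37)]
brush_dark [([327.0, 179.0], 0.55)]
top 446.18206047276766 256.6501044210416 192.28354812084632 [[-0.002, -0.999, 0.05, 0.448], [-1.0, 0.002, 0.004, 0.089], [-0.005, -0.05, -0.999, 1.504], [0.0, 0.0, 0.0, 1.0]]
vee_caul [([219.0, 144.0], 0.65), ([360.0, 168.0], 0.55)]
flat_grip [([324.0, 175.0], 0.68)]
packet [([223.0, 178.0], 0.69)]
fence_far [([198.0, 245.0], 0.66), ([218.0, 144.0], 0.59)]
fence_left [([199.0, 188.0], 0.73), ([361.0, 170.0], 0.19)]
rack [([336.0, 159.0], 0.61)]
jar_small [([197.0, 246.0], 0.59)]
loupe []
lead_a [([156.0, 228.0], 0.83)]
brush_dark [([339.0, 233.0], 0.58), ([328.0, 179.0], 0.41), ([357.0, 167.0], 0.3)]
```

```bash
python3 - <<'E'
import cv2
a=cv2.imread('pics/top0.png')[90:290,120:420]
cv2.imwrite('pics/t0.png',cv2.resize(a,(795,530),interpolation=cv2.INTER_CUBIC))
a=cv2.imread('pics/side0.png')[90:340,120:420]
cv2.imwrite('pics/s0.png',cv2.resize(a,(720,600),interpolation=cv2.INTER_CUBIC))
E
```

```text
(no output)
```

View pics/t0.png

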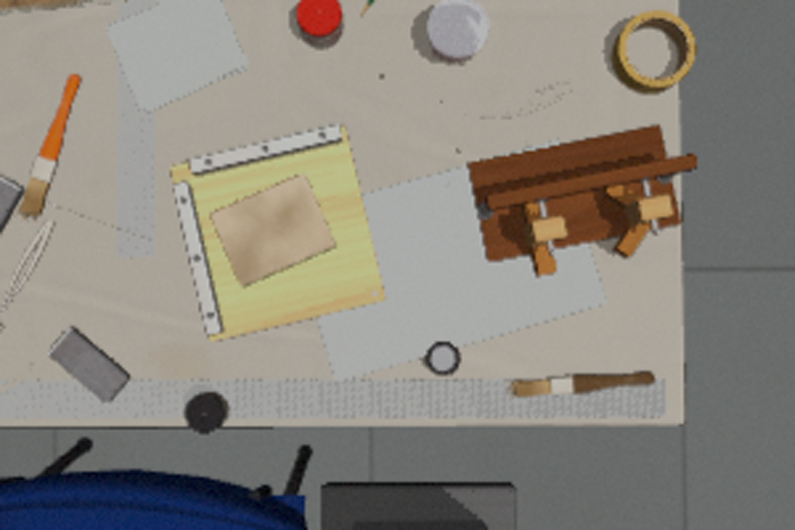

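View pics/s0.png

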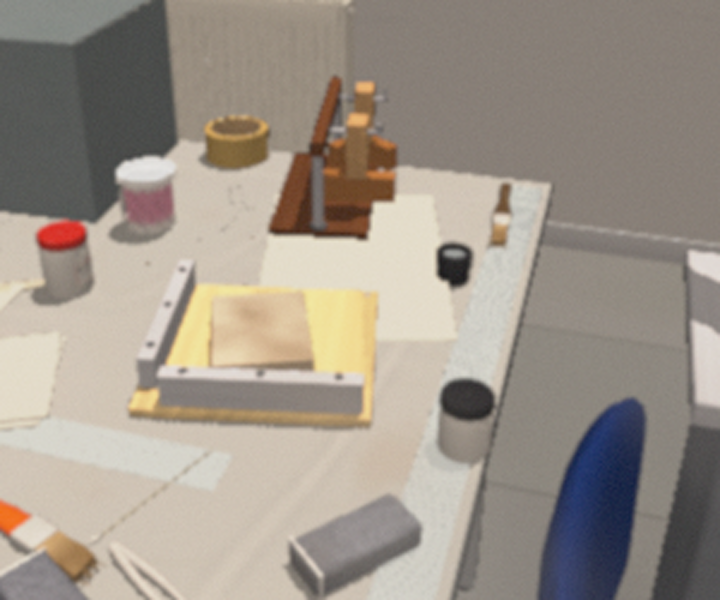

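The top picture shows the V pusher hanging on the right hook, with its post top at crop (655,207). The straight one is on the left hook at (548,228). The jig corner is near (186,176) and the packet's free corner at (333,245). The V opens to the left in the image.

```bash
cat > h.py <<'E'
import numpy as np
from plant import *
def ray(c,px,z,k=None):
    k=k or calibration(c); M=np.linalg.inv(k['camera_from_world'])
    d=M[:3,:3]@np.array([(px[0]-k['cx'])/k['fx'],(px[1]-k['cy'])/k['fy'],1]);o=M[:3,3]
    return (o+d*(z-o[2])/d[2])[:2]
def proj(k,p):
    q=k['camera_from_world']@np.append(p,1); return np.array([k['fx']*q[0]/q[2]+k['cx'],k['fy']*q[1]/q[2]+k['cy']])
def yaw():
    x,y,z,w=observe()['ee_rot']; return np.degrees(np.arctan2(2*(x*y+z*w),1-2*(y*y+z*z)))
def totool(d,y=None):
    a=np.radians(yaw() if y is None else y); return np.array([d[0]*np.cos(a)+d[1]*np.sin(a), d[0]*np.sin(a)-d[1]*np.cos(a)])
E
python3 - <<'E'
from h import *
np.set_printoptions(precision=4,suppress=True)
c=lambda x,y,z:ray('top',(120+x/2.65,90+y/2.65),z)
print('veepost',c(655,207,.142),'flat',c(548,228,.142))
for n,a,b,z in [('far',(195,174),(345,143),.048),('left',(190,182),(221,333),.048),('bar',(488,208),(695,168),.135),('packL',(212,214),(245,286),.036),('packfar',(212,214),(307,177),.036)]:
    p,q=c(*a,z),c(*b,z);d=q-p;print(n,p,q,np.degrees(np.arctan2(d[1],d[0])),np.linalg.norm(d))
print('free',c(335,245,.036),yaw())
o=observe();k=calibration('wrist');print(np.linalg.inv(k['camera_from_world']),k['fx'])
t=np.mean([c(655,207,.142)],0)-o['ee_pos'][:2]; print('move',totool(t))
E
```

```text
veepost [ 0.5899 -0.2432] flat [ 0.5659 -0.1195]
far [0.642  0.3025] [0.6802 0.1166] -78.37899944412987 0.18974141373006773
left [0.632  0.3086] [0.4452 0.2694] -168.14089613480334 0.19086362514835062
bar [ 0.5899 -0.0511] [ 0.6361 -0.292 ] -79.14628169693313 0.2452772783872792
packL [0.5934 0.2827] [0.5035 0.2413] -155.23982954788195 0.09899293545021794
packfar [0.5934 0.2827] [0.6395 0.1643] -68.72740471202938 0.1270877488204308
free [0.5543 0.1294] 25.427266818665668
[[ 0.429  -0.87   -0.2429  0.356 ]
 [-0.9033 -0.4132 -0.1155 -0.5783]
 [ 0.0002  0.269  -0.9632  0.3849]
 [ 0.      0.      0.      1.    ]] 289.2638629253822
move [ 0.4283 -0.2021]
```

```bash
python3 -m crank '[[[0.04,-0.02,-0.03],0],[[0.08,-0.04,-0.03],2],[[0.12,-0.06,-0.03],4],[[0.16,-0.08,-0.03],6],[[0.20,-0.10,-0.03],8],[[0.24,-0.12,-0.03],10],[[0.28,-0.14,-0.03],12],[[0.32,-0.16,-0.03],14.4],[[0.36,-0.18,-0.03],14.4],[[0.40,-0.20,-0.03],14.4],[[0.40,-0.202,-0.03],14.4],[[0.40,-0.202,-0.03],14.4]]' && python3 - <<'E'
from h import *
import cv2
im=camera('wrist');cv2.imwrite('pics/w1.png',im[...,::-1])
o=observe();print(o['ee_pos'],yaw(),o['joint_pos'],o['contact_force'])
for l in ['vee_caul','flat_grip','rack']: print(l,[(d['pixel'],d['p']) for d in search_frame('wrist',l)])
E
```

```text
t: 2.6
ee_pos: [0.564, -0.2559, 0.2525]
ee_rot: [0.995, 0.096, -0.0, 0.0]
contact_force: [-0.7, -0.6, -0.7]
finger_gap: 0.0869
gripper_force: 0.0
[ 0.5636258  -0.25675289  0.25253872] 10.930403375812997 [ 0.47942706  0.36051068 -0.16049255  1.62996779  0.06278665  1.15627991
 -1.07625877] [ 0.05211772 -0.30982386 -0.90685777]
vee_caul [([240.7, 157.7], 0.71)]
flat_grip [([140.5, 155.0], 0.7), ([240.9, 154.9], 0.61)]
rack []
```

View pics/w1.png

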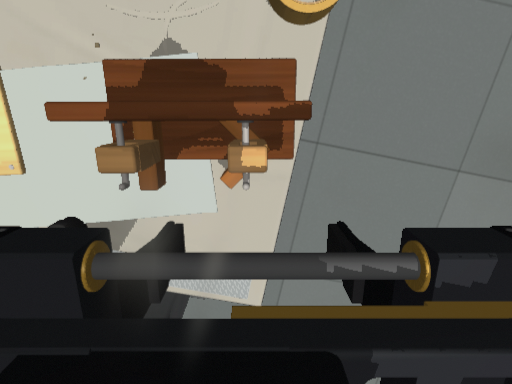

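```bash
python3 - <<'E'
import cv2
a=cv2.imread('pics/w1.png')[90:210,80:280]
cv2.imwrite('pics/w1c.png',cv2.resize(a,(800,480),interpolation=cv2.INTER_CUBIC))
from h import *
k=calibration('wrist');print(np.linalg.inv(k['camera_from_world'])[:3,3])
for p in [(.5899,-.2432,.142),(.5899,-.2432,.0),(.5659,-.1195,.142)]: print(proj(k,p))
E
```

```text
[ 0.6355607  -0.24332937  0.41489897]
[245.99290723 161.23735069]
[249.04077825 144.96754768]
[113.39092256 161.53796768]
```

View pics/w1c.png

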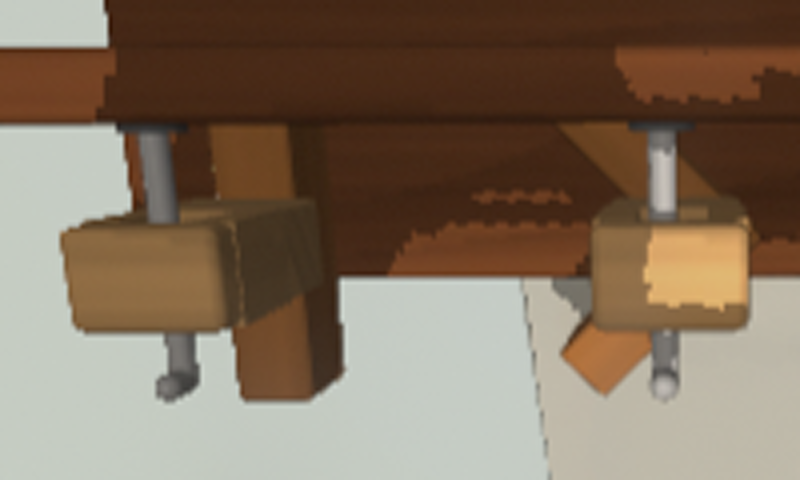

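```bash
python3 - <<'E'
from h import *
o=observe();p=ray('wrist',(247.9,159),.142);print(p,p-o['ee_pos'][:2],totool(p-o['ee_pos'][:2]),o['ee_pos'][2]-.079)
E
```

```text
[ 0.59234281 -0.24459195] [0.02873963 0.01240549] [ 0.03056439 -0.00675873] 0.17365113710690488
```

```bash
python3 -m crank '[[[0.03,-0.007,0.03],0],[[0.03,-0.007,0.06],0],[[0.03,-0.007,0.09],0],[[0.03,-0.007,0.115],0],[[0.03,-0.007,0.14],0],[[0.03,-0.007,0.16],0],[[0.03,-0.007,0.173],0],[[0.03,-0.007,0.173],0],[[0.03,-0.007,0.173],0]]' && python3 - <<'E'
from h import *
import cv2
im=camera('wrist');cv2.imwrite('pics/w2.png',im[...,::-1])
E
```

```text
t: 3.92
ee_pos: [0.5932, -0.2431, 0.0804]
ee_rot: [0.995, 0.096, 0.001, 0.0]
contact_force: [-0.5, -0.3, -0.4]
finger_gap: 0.0873
gripper_force: 0.0
```

View pics/w2.png

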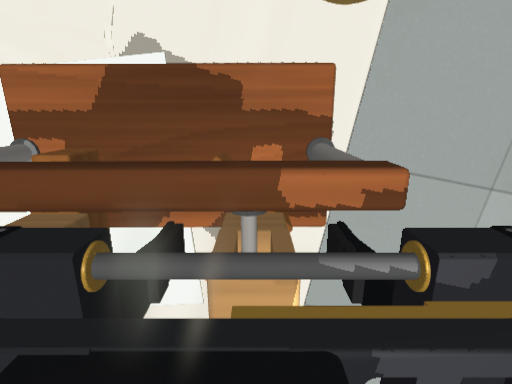

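The post (columns 208–300) sits centred between the fingers (165–345), so I'm closing the gripper.

```bash
python3 -m crank '[[[0,0,0],0],[[0,0,0],0],[[0,0,0],0],[[0,0,0],0],[[0,0,0],0],[[0,0,0],0]]' 0 50
```

```text
t: 4.72
ee_pos: [0.5925, -0.2428, 0.0795]
ee_rot: [0.995, 0.096, -0.0, -0.0]
contact_force: [0.4, 0.1, 0.0]
finger_gap: 0.038
gripper_force: 50.0
```

Next: raise 16 mm, then draw back along −x.

```bash
python3 -m crank '[[[0,0,-0.006],0],[[0,0,-0.012],0],[[0,0,-0.016],0],[[0,0,-0.016],0]]' && python3 -m crank '[[[-0.01,0,0],0],[[-0.02,0,0],0],[[-0.035,0,0],0],[[-0.05,0,0],0],[[-0.065,0,0],0],[[-0.08,0,0],0],[[-0.09,0,0],0],[[-0.09,0,0],0]]'
```

```text
t: 5.22
ee_pos: [0.5928, -0.2429, 0.0961]
ee_rot: [0.995, 0.096, 0.0, 0.0]
contact_force: [-0.3, 0.8, -1.6]
finger_gap: 0.0379
gripper_force: 50.0
t: 6.22
ee_pos: [0.5034, -0.2605, 0.0957]
ee_rot: [0.995, 0.096, -0.0, 0.0]
contact_force: [0.8, 0.1, -2.6]
finger_gap: 0.0378
gripper_force: 50.0
```

```bash
python3 -m crank '[[[-0.01,0,-0.04],0],[[-0.02,0,-0.08],0],[[-0.02,0,-0.12],0],[[-0.01,-0.035,-0.125],0],[[0,-0.075,-0.125],0],[[0.01,-0.115,-0.125],0],[[0.02,-0.155,-0.125],0],[[0.03,-0.195,-0.125],0],[[0.04,-0.235,-0.125],0],[[0.05,-0.27,-0.125],0],[[0.056,-0.305,-0.125],0],[[0.056,-0.305,-0.125],0]]' && python3 - <<'E'
from h import *
import cv2
im=camera('wrist');cv2.imwrite('pics/w3.png',im[...,::-1])
o=observe();print(o['ee_pos'],yaw(),o['joint_pos'])
for l in ['packet','fence_far','fence_left']: print(l,[(d['pixel'],d['p'],d['pixels'].sum()) for d in silhouettes('wrist',l)[:2]])
E
```

```text
t: 7.72
ee_pos: [0.5009, 0.0543, 0.2209]
ee_rot: [0.995, 0.1, 0.001, -0.001]
contact_force: [-0.4, -1.1, -2.8]
finger_gap: 0.0382
gripper_force: 50.0
[0.5009868  0.0518344  0.22072597] 11.245844721569313 [ 0.13154923  0.21442177 -0.36837633  1.91849179  0.08953915  1.02371092
 -1.65024275]
packet [([137.7, 80.1], 0.55, np.int64(11237)), ([247.4, 229.3], 0.19, np.int64(8169))]
fence_far [([83.2, 0.0], 0.57, np.int64(107))]
fence_left [([48.9, 88.7], 0.92, np.int64(6273)), ([246.6, 232.2], 0.21, np.int64(7996))]
```

View pics/w3.png

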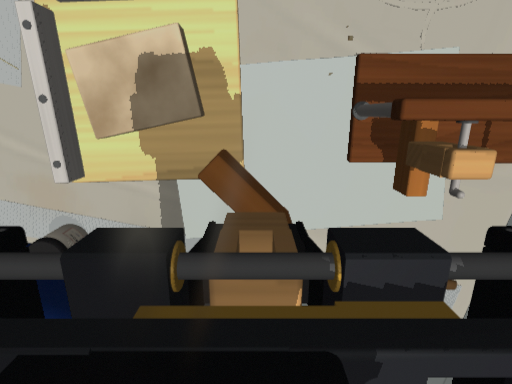

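```bash
python3 - <<'E'
from h import *
import cv2
k=calibration('wrist')
a=cv2.imread('pics/w3.png')[0:190,10:260]
cv2.imwrite('pics/w3c.png',cv2.resize(a,(750,570),interpolation=cv2.INTER_CUBIC))
for z in (.036,.012): print(z,ray('wrist',(203,113),z,k),ray('wrist',(180,26),z,k),ray('wrist',(98,138),z,k))
E
```

```text
0.036 [0.5607864  0.12178457] [0.64517097 0.1587029 ] [0.50908577 0.23954991]
0.012 [0.55994716 0.12587203] [0.65017173 0.16534536] [0.50466849 0.25178755]
```

View pics/w3c.png

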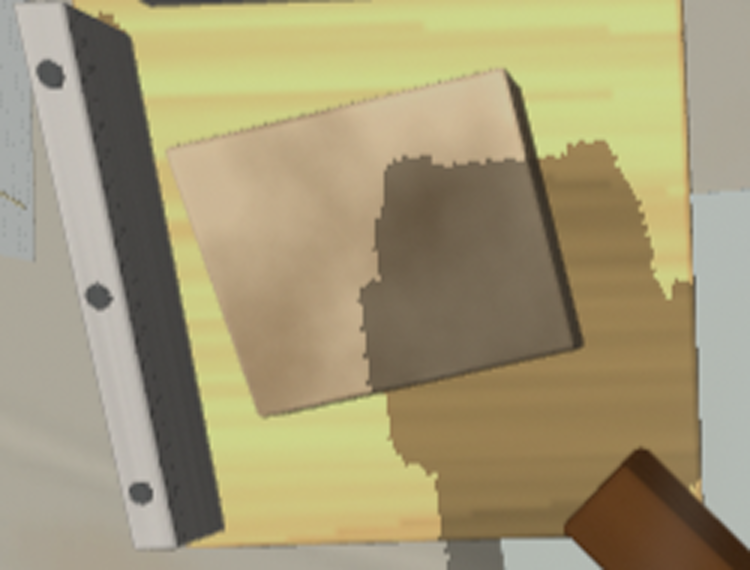

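```bash
python3 - <<'E'
from h import *
k=calibration('wrist');np.set_printoptions(precision=4,suppress=True)
c=lambda x,y,z:ray('wrist',(10+x/3,y/3),z,k)
ang=lambda d:np.degrees(np.arctan2(d[1],d[0]))
f,a,b,e=c(573,347,.036),c(506,70,.036),c(262,415,.036),c(167,148,.036)
print('free',f,c(582,347,.012),'pack yaw',ang(a-f),ang(e-b),ang(b-f)-90,ang(e-a)-90,np.linalg.norm(a-f),np.linalg.norm(b-f))
for p,q,z in [((178,545),(68,2),.048),((224,530),(130,38),.012)]:
    p,q=c(*p,z),c(*q,z);print(p,q,ang(q-p))
o=observe();print(o['ee_pos'],yaw())
E
```

```text
free [0.5574 0.1236] [0.557  0.1242] pack yaw 22.215491684031267 22.984235328172517 22.72103890596749 22.361907139481772 0.09725900146874317 0.12648401688434124
[0.4532 0.2645] [0.6372 0.3047] 12.306613471416489
[0.451  0.2666] [0.6364 0.3079] 12.531408443428198
[0.501  0.049  0.2205] 10.940980066182544
```

```bash
python3 -m crank '[[[0.01,-0.007,0],8],[[0.02,-0.014,0],16],[[0.03,-0.021,0],24],[[0.045,-0.028,0],33.5],[[0.045,-0.028,0.03],33.5],[[0.045,-0.028,0.06],33.5],[[0.045,-0.028,0.09],33.5],[[0.045,-0.028,0.115],33.5],[[0.045,-0.028,0.135],33.5],[[0.045,-0.028,0.148],33.5],[[0.045,-0.028,0.156],33.5],[[0.045,-0.028,0.156],33.5]]' && python3 - <<'E'
from h import *
import cv2
a=camera('wrist');b=camera('side')
print(yaw(),observe()['ee_pos'])
a=cv2.resize(a[:,:330],(400,465));b=cv2.resize(b[170:290,160:330],(400,282))
import numpy as np
im=np.zeros((465,800,3),np.uint8);im[:,:400]=a;im[:282,400:]=b
cv2.imwrite('pics/w4.png',im[...,::-1])
E
```

```text
t: 9.43
ee_pos: [0.5396, 0.0858, 0.0644]
ee_rot: [0.981, -0.195, -0.0, 0.0]
contact_force: [-0.7, 0.2, -2.1]
finger_gap: 0.0377
gripper_force: 50.0
-22.481143232180468 [0.54016816 0.08617981 0.06513942]
```

View pics/w4.png

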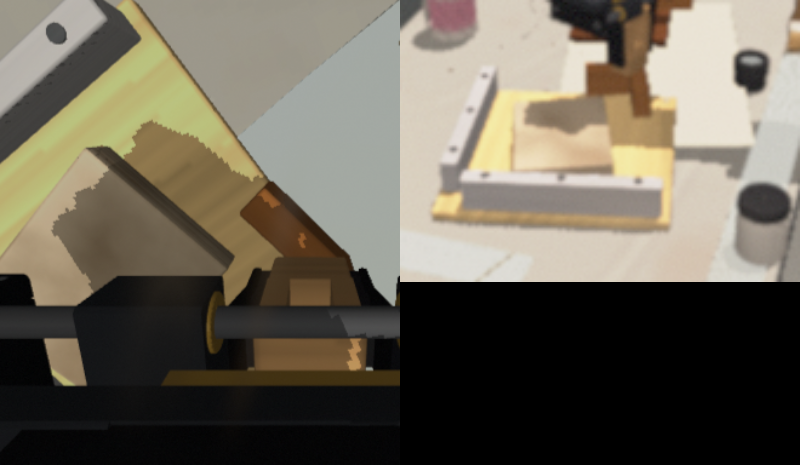

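```bash
python3 -m crank '[[[0,-0.01,0],0],[[0,-0.02,0],0],[[0,-0.028,0],0],[[0,-0.032,0],0],[[0,-0.032,0],0]]' && python3 - <<'E'
from h import *
import cv2
a=camera('wrist');b=camera('top')
o=observe();print(yaw(),o['ee_pos'],o['contact_force'])
k=calibration('wrist');print(proj(k,(.556,.1255,.036)))
a=cv2.resize(a[:,:330],(400,465));b=cv2.resize(b[130:220,180:280],(400,360),interpolation=cv2.INTER_CUBIC)
import numpy as np
im=np.zeros((465,800,3),np.uint8);im[:,:400]=a;im[:360,400:]=b
cv2.imwrite('pics/w5.png',im[...,::-1])
E
```

```text
t: 10.15
ee_pos: [0.5518, 0.1161, 0.0645]
ee_rot: [0.981, -0.195, -0.0, 0.0]
contact_force: [0.0, -0.6, -3.3]
finger_gap: 0.0378
gripper_force: 50.0
-22.48811098530003 [0.55166122 0.11537076 0.06441904] [-0.5105551   0.46301076 -2.22323624]
[239.12088319 220.5890821 ]
```

View pics/w5.png

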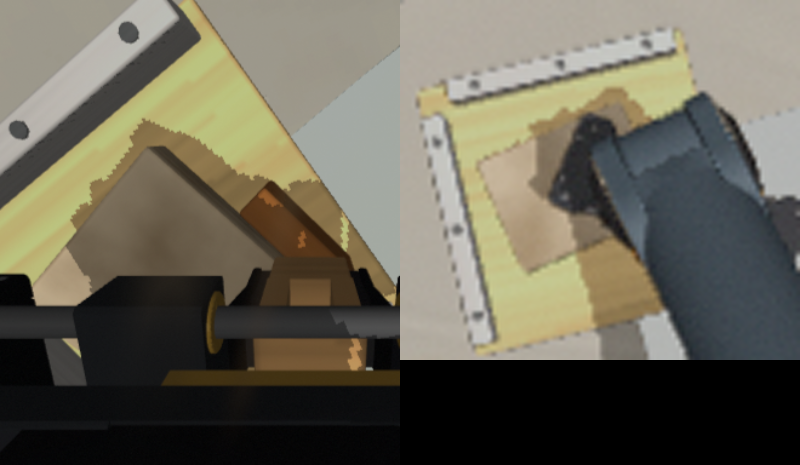

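```bash
python3 -m crank '[[[0,-0.004,0],0],[[0,-0.008,0],0],[[0,-0.012,0],1],[[0,-0.015,0],2.5],[[0,-0.018,0],4],[[0,-0.021,0],5.5],[[0,-0.024,0],7],[[0,-0.027,0],8.5],[[0,-0.03,0],10],[[0,-0.033,0],10.5],[[0,-0.033,0],10.5]]' && python3 - <<'E'
from h import *
import cv2
a=camera('wrist');b=camera('top')
o=observe();print(yaw(),o['ee_pos'],o['contact_force'])
a=cv2.resize(a[:,:330],(400,465));b=cv2.resize(b[130:220,180:280],(400,360),interpolation=cv2.INTER_CUBIC)
im=np.zeros((465,800,3),np.uint8);im[:,:400]=a;im[:360,400:]=b
cv2.imwrite('pics/w6.png',im[...,::-1])
E
```

```text
t: 11.62
ee_pos: [0.5648, 0.1468, 0.0647]
ee_rot: [0.959, -0.284, 0.0, -0.0]
contact_force: [0.1, -0.0, -2.3]
finger_gap: 0.0381
gripper_force: 50.0
-32.96562803115959 [0.56469102 0.1464494  0.06466654] [ 0.01865297  0.45378595 -2.47289583]
```

View pics/w6.png

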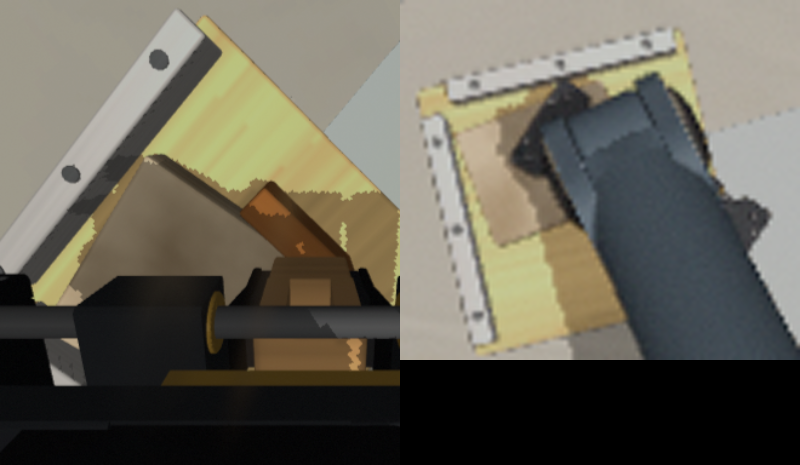

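```bash
python3 -m crank '[[[-0.0014,-0.0014,0],0],[[-0.0028,-0.0028,0],0],[[-0.0042,-0.0042,0],0],[[-0.0042,-0.0042,0],0]]';python3 -m crank '[[[-0.001,-0.001,0],0],[[-0.0015,-0.0015,0],0],[[-0.0015,-0.0015,0],0]]'
```

```text
t: 12.22
ee_pos: [0.5632, 0.1524, 0.0646]
ee_rot: [0.959, -0.284, 0.0, -0.0]
contact_force: [0.6, 0.2, -1.9]
finger_gap: 0.0374
gripper_force: 50.0
t: 12.6
ee_pos: [0.5628, 0.1542, 0.0646]
ee_rot: [0.959, -0.284, 0.0, -0.0]
contact_force: [0.0, 0.7, -1.7]
finger_gap: 0.0375
gripper_force: 50.0
```

Not in contact with the left fence yet, so I'll alternate small x and y steps.

```bash
python3 -m crank '[[[0.0014,-0.0014,0],0],[[0.0028,-0.0028,0],0],[[0.0028,-0.0028,0],0]]';python3 -m crank '[[[-0.0007,-0.0007,0],0],[[-0.0014,-0.0014,0],0],[[-0.0014,-0.0014,0],0]]';python3 -m crank '[[[-0.0007,-0.0007,0],0],[[-0.0014,-0.0014,0],0],[[-0.0014,-0.0014,0],0]]'; python3 - <<'E'
from h import *
import cv2
a=camera('wrist');b=camera('side')
a=cv2.resize(a[:,:330],(400,465));b=cv2.resize(b[170:290,160:330],(400,282),interpolation=cv2.INTER_CUBIC)
im=np.zeros((465,800,3),np.uint8);im[:,:400]=a;im[:282,400:]=b
cv2.imwrite('pics/w7.png',im[...,::-1])
E
```

```text
t: 12.98
ee_pos: [0.5669, 0.1551, 0.0645]
ee_rot: [0.959, -0.284, 0.0, -0.0]
contact_force: [0.6, 0.4, -2.2]
finger_gap: 0.0378
gripper_force: 50.0
t: 13.35
ee_pos: [0.5662, 0.1569, 0.0646]
ee_rot: [0.959, -0.284, 0.0, -0.0]
contact_force: [-0.0, -0.2, -2.3]
finger_gap: 0.0379
gripper_force: 50.0
t: 13.72
ee_pos: [0.5658, 0.159, 0.0646]
ee_rot: [0.959, -0.284, 0.0, -0.0]
contact_force: [-0.4, -0.7, -1.5]
finger_gap: 0.0376
gripper_force: 50.0
```

View pics/w7.png

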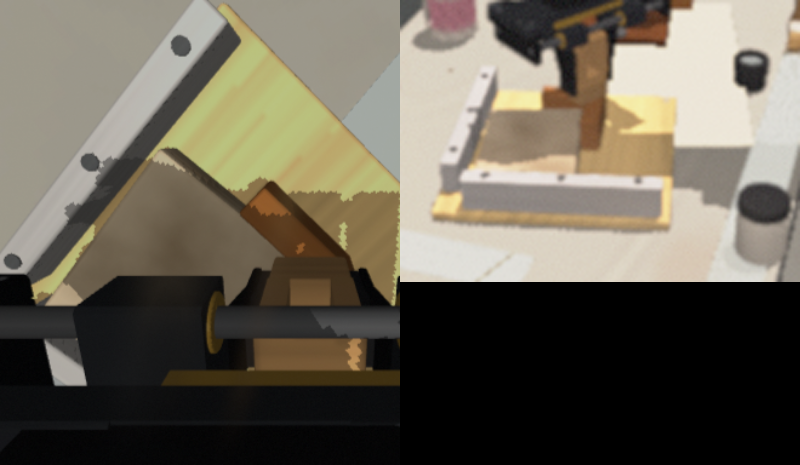

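```bash
for i in 1; do python3 -m crank '[[[-0.0007,-0.0007,0],0],[[-0.0014,-0.0014,0],0],[[-0.0014,-0.0014,0],0]]';python3 -m crank '[[[-0.0007,-0.0007,0],0],[[-0.0007,-0.0007,0],0]]'; done | grep -E 'pos|contact'
```

```text
ee_pos: [0.5654, 0.1609, 0.0645]
contact_force: [-0.5, -0.1, -1.9]
ee_pos: [0.5652, 0.1618, 0.0646]
contact_force: [0.2, 0.3, -1.7]
```

```bash
(python3 -m crank '[[[-0.0007,-0.0007,0],0],[[-0.0007,-0.0007,0],0]]';python3 -m crank '[[[-0.0007,-0.0007,0],0],[[-0.0007,-0.0007,0],0]]';python3 -m crank '[[[-0.0007,-0.0007,0],0],[[-0.0007,-0.0007,0],0]]') | grep -E 'pos|contact'
```

```text
ee_pos: [0.565, 0.1628, 0.0646]
contact_force: [-0.0, 0.2, -2.3]
ee_pos: [0.5648, 0.1636, 0.0645]
contact_force: [0.2, 0.1, -1.6]
ee_pos: [0.5648, 0.1637, 0.0645]
contact_force: [1.1, -2.8, -1.3]
```

The left fence is met. Next I'll press to about 8 N, then push in +x.

```bash
(python3 -m crank '[[[-0.0007,-0.0007,0],0],[[-0.0007,-0.0007,0],0]]';python3 -m crank '[[[0.0007,-0.0007,0],0],[[0.0014,-0.0014,0],0],[[0.0014,-0.0014,0],0]]') | grep -E 'pos|contact'
```

```text
ee_pos: [0.5647, 0.1639, 0.0645]
contact_force: [0.6, -5.5, -1.6]
ee_pos: [0.5654, 0.164, 0.0642]
contact_force: [-0.7, -4.9, -0.5]
```

```bash
(python3 -m crank '[[[0.0007,-0.0007,0],0],[[0.0014,-0.0014,0],0],[[0.0014,-0.0014,0],0]]';python3 -m crank '[[[0.0007,-0.0007,0],0],[[0.0014,-0.0014,0],0],[[0.0014,-0.0014,0],0]]') | grep -E 'pos|contact'; python3 - <<'E'
from h import *
import cv2
a=camera('wrist')
a=cv2.resize(a[:300,:330],(660,600))
cv2.imwrite('pics/w8.png',a[...,::-1])
E
```

```text
ee_pos: [0.5674, 0.1645, 0.0642]
contact_force: [-1.7, -5.8, -1.0]
ee_pos: [0.5693, 0.1649, 0.0642]
contact_force: [-1.0, -5.3, 0.4]
```

View pics/w8.png

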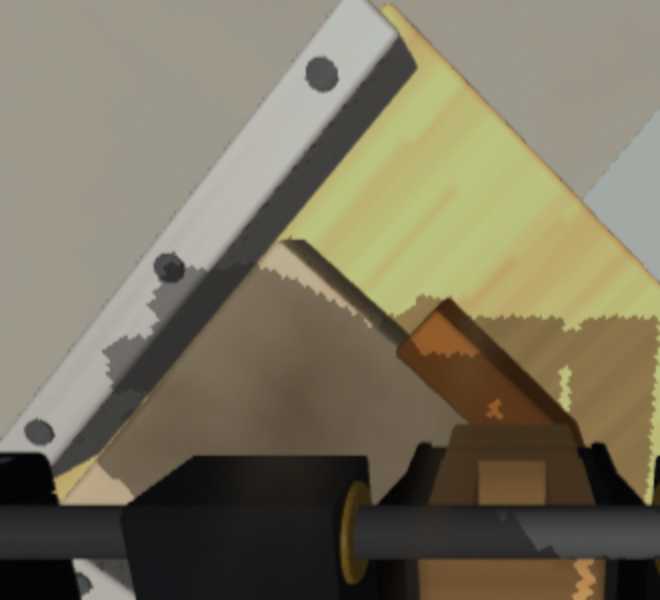

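The picture shows the packet nearly square, with a thin yellow gap left at the far fence, around (75,475) to (270,260). I'll keep going in +x.

```bash
(python3 -m crank '[[[0.0007,-0.0007,0],0],[[0.0007,-0.0007,0],0]]';python3 -m crank '[[[0.0007,-0.0007,0],0],[[0.0007,-0.0007,0],0]]';python3 -m crank '[[[0.0007,-0.0007,0],0],[[0.0007,-0.0007,0],0]]') | grep -E 'pos|contact'
```

```text
ee_pos: [0.5703, 0.1651, 0.0642]
contact_force: [-1.7, -5.7, -0.0]
ee_pos: [0.5712, 0.1654, 0.0642]
contact_force: [-0.4, -5.2, -1.7]
ee_pos: [0.5722, 0.1656, 0.0642]
contact_force: [-1.1, -5.4, -0.4]
```

```bash
(python3 -m crank '[[[0.0007,-0.0007,0],0],[[0.0007,-0.0007,0],0]]';python3 -m crank '[[[0.0007,-0.0007,0],0],[[0.0007,-0.0007,0],0]]';python3 -m crank '[[[0.0007,-0.0007,0],0],[[0.0007,-0.0007,0],0]]') | grep -E 'pos|contact'
```

```text
ee_pos: [0.5732, 0.1658, 0.0642]
contact_force: [-1.4, -5.3, -0.3]
ee_pos: [0.5741, 0.166, 0.0642]
contact_force: [-0.6, -4.9, -1.3]
ee_pos: [0.5749, 0.1662, 0.0641]
contact_force: [-1.6, -4.6, -0.5]
```

```bash
(python3 -m crank '[[[0.0007,-0.0007,0],0],[[0.0007,-0.0007,0],0]]';python3 -m crank '[[[0.0007,-0.0007,0],0],[[0.0007,-0.0007,0],0]]') | grep -E 'pos|contact'; python3 - <<'E'
from h import *
np.set_printoptions(precision=4,suppress=True)
import cv2
im=camera('wrist')
for l in ['packet','fence_far']:
    for d in silhouettes('wrist',l)[:1]:
        m=d['pixels'].astype(np.uint8); c=max(cv2.findContours(m,0,2)[0],key=cv2.contourArea)
        print(l,d['p'],m.sum(),cv2.approxPolyDP(c,3,True)[:,0].tolist())
        cv2.imwrite(f'pics/m_{l}.png',m*255)
E
```

```text
ee_pos: [0.575, 0.1662, 0.0639]
contact_force: [-2.8, -6.3, -0.0]
ee_pos: [0.5751, 0.1662, 0.0637]
contact_force: [-3.2, -5.4, -0.2]
packet 0.74 12683 [[232, 210], [198, 178], [202, 166], [152, 120], [135, 123], [31, 252], [62, 252], [97, 227], [158, 226], [182, 227], [188, 251], [201, 239], [209, 222], [223, 223]]
fence_far 0.63 11770 [[186, 3], [171, 15], [10, 224], [23, 229], [28, 247], [65, 210], [138, 120], [149, 119], [214, 41], [206, 22]]
```

```bash
(python3 -m crank '[[[0.0007,-0.0007,0],0],[[0.0014,-0.0014,0],0],[[0.0014,-0.0014,0],0]]';python3 -m crank '[[[0.0007,-0.0007,0],0],[[0.0007,-0.0007,0],0],[[0.0007,-0.0007,0],0]]') | grep -E 'pos|contact|rot'
```

```text
ee_pos: [0.5753, 0.1663, 0.0631]
ee_rot: [0.959, -0.283, -0.004, 0.004]
contact_force: [-6.5, -6.4, 0.8]
ee_pos: [0.5754, 0.1663, 0.0629]
ee_rot: [0.959, -0.283, -0.005, 0.005]
contact_force: [-7.5, -6.3, 1.0]
```

```bash
(python3 -m crank '[[[-0.0005,-0.0005,0],0],[[-0.001,-0.001,0],0],[[-0.001,-0.001,0],0]]';python3 -m crank '[[[0.0005,-0.0005,0],0],[[0.001,-0.001,0],0],[[0.001,-0.001,0],0],[[0.001,-0.001,0],0]]') | grep -E 'pos|contact|rot'; python3 - <<'E'
from h import *
import cv2
np.set_printoptions(precision=4,suppress=True)
k=calibration('top');im=camera('top')
F=[]
for _ in range(4):
    camera('wrist');F.append(observe()['contact_force'])
print(np.mean(F,0),observe()['t'],observe()['ee_pos'])
for l in ['packet','fence_far']:
    for d in silhouettes('wrist',l)[:1]:
        m=d['pixels'].astype(np.uint8); c=max(cv2.findContours(m,0,2)[0],key=cv2.contourArea)
        print(l,d['p'],m.sum(),cv2.approxPolyDP(c,3,True)[:,0].tolist())
E
```

```text
ee_pos: [0.5754, 0.1664, 0.0629]
ee_rot: [0.959, -0.283, -0.005, 0.005]
contact_force: [-7.2, -9.1, 2.3]
ee_pos: [0.5756, 0.1664, 0.0626]
ee_rot: [0.959, -0.283, -0.006, 0.006]
contact_force: [-9.4, -8.8, 3.1]
[-9.5533 -8.7489  2.1583] 20.65 [0.5756 0.1664 0.0625]
packet 0.63 12749 [[233, 210], [198, 179], [203, 168], [151, 120], [137, 121], [30, 251], [61, 252], [97, 227], [181, 227], [188, 251], [202, 237], [210, 221], [222, 223]]
fence_far 0.73 11830 [[187, 1], [178, 5], [8, 222], [23, 228], [29, 246], [48, 229], [129, 130], [155, 111], [212, 43], [207, 23]]
```

```bash
python3 - <<'E'
from h import *
import cv2
np.set_printoptions(precision=2,suppress=True)
w3=cv2.imread('pics/w3.png');n=camera('wrist')[...,::-1].copy();cv2.imwrite('pics/w9.png',n)
# post top & bar-end patches; edges to be robust to light
E=lambda a:cv2.Canny(cv2.GaussianBlur(a,(3,3),0),30,90).astype(np.float32)
E=lambda a:cv2.magnitude(*[cv2.Sobel(cv2.cvtColor(a,6),5,i,1-i) for i in (0,1)])
for nm,(x0,y0,x1,y1) in {'bar':(195,145,250,195),'post':(215,208,300,250),'posttop_low':(208,275,305,305)}.items():
    r=cv2.matchTemplate(E(n)[y0-15:y1+15,x0-15:x1+15],E(w3)[y0:y1,x0:x1],5);i=np.unravel_index(r.argmax(),r.shape);print(nm,i[1]-15,i[0]-15,r.max())
# hsv bar mask outlines
for nm,a in (('w3',w3),('now',n)):
    h=cv2.cvtColor(a,cv2.COLOR_BGR2GRAY);
    print(nm,a[150:190:8,190:260:6].max(2))
camera('wrist')
for d in silhouettes('wrist','vee_caul')[:1]:
    m=d['pixels'].astype(np.uint8);c=max(cv2.findContours(m,0,2)[0],key=cv2.contourArea);print(d['p'],cv2.approxPolyDP(c,2,True)[:,0].tolist())
# expected pixels for upright pusher at current pose, given tool pose
from scipy.spatial.transform import Rotation as R
k=calibration('wrist');o=observe();T=R.from_quat(o['ee_rot']).as_matrix();e=o['ee_pos']
g=e-T[:,2]*.019
for tilt in (0,.05,.1,.15,.2):  # positive: foot lags back
    # pusher axes in tool: x=-y_t, z=-z_t ; foot lags -> foot point moves along -x as tilt
    X=-T[:,1];Z=-T[:,2];Y=np.cross(Z,X)
    c,s=np.cos(tilt),np.sin(tilt);X2,Z2=c*X-s*Z*-1*-1,c*Z+s*X
    P=lambda x,y,z:proj(k,g+(x+.002)*X2+y*Y+(z-.068)*Z2)
    s2=.5**.5
    # bar on -y side (tool +x side): end inner (35.4,-35.4), end outer (+-14.1)
    print(tilt,'in',P(.0354,-.0354,.036),'out',P(.0212,-.0495,.036),'posttop',P(-.021,-.013,.112),P(.017,-.013,.112))
E
```

```text
bar 0 0 0.54065156
post 0 0 0.91090274
posttop_low 0 0 0.66431296
w3 [[153 154 153 153 153 134 101 152 150 184 185 185]
 [146 145 145 145  79  90  61  66 145 184 185 186]
 [144 139 139  94  99  98  97  66  70 135 185 186]
 [131 130  92  95  96  99  99 101  83  67  95 185]
 [185 185 179  92  93  97 100 102 101  94  60  59]]
now [[186 192 190 180 139 132 137 187 185 185 186 186]
 [ 51 138 137 141  93 124  61  64 160 125 130 125]
 [ 76  57  90 126 146 145 139  69  70 131 124 122]
 [114 115  83 138 143 146 144 142  98  57  72 125]
 [111 113  88  84  84  87  91  92  91  82  51  48]]
0.91 [[222, 150], [199, 175], [199, 178], [234, 210], [226, 216], [215, 251], [294, 252], [288, 210], [241, 165], [233, 161], [225, 150]]
0 in [194.26 176.26] out [216.36 153.47] posttop [303.39 274.71] [205.15 274.74]
0.05 in [197.49 175.63] out [219.27 153.22] posttop [297.97 275.97] [200.   273.35]
0.1 in [200.77 175.05] out [222.22 152.99] posttop [292.32 277.09] [195.14 271.83]
0.15 in [204.11 174.5 ] out [225.2  152.78] posttop [286.46 278.06] [190.56 270.21]
0.2 in [207.48 174.  ] out [228.21 152.59] posttop [280.43 278.87] [186.3  268.49]
```

```bash
python3 - <<'E'
import cv2,numpy as np
n=cv2.imread('pics/w9.png')
for (x,y) in [(52,227),(70,203),(90,179),(110,154),(125,136),(132,127),(160,96),(180,75)]:
    print((x,y),[tuple(int(v) for v in n[round(y+.63*t),round(x+.776*t)][::-1]) for t in range(-8,11,1)])
E
```

```text
(52, 227) [(52, 52, 49), (52, 51, 49), (52, 51, 49), (51, 51, 48), (52, 51, 49), (71, 64, 55), (92, 81, 65), (102, 90, 70), (109, 96, 77), (112, 98, 79), (111, 98, 79), (110, 98, 79), (110, 98, 79), (110, 97, 77), (110, 97, 78), (110, 97, 78), (109, 96, 77), (109, 97, 77), (109, 96, 77)]
(70, 203) [(73, 72, 69), (51, 50, 49), (51, 50, 49), (52, 50, 49), (52, 50, 48), (51, 50, 49), (54, 52, 49), (71, 64, 54), (99, 86, 66), (109, 97, 77), (112, 100, 80), (112, 100, 81), (111, 99, 80), (111, 98, 79), (111, 98, 79), (111, 98, 79), (109, 97, 78), (109, 96, 78), (109, 96, 78)]
(90, 179) [(70, 69, 67), (51, 50, 48), (51, 50, 48), (51, 50, 48), (51, 50, 48), (51, 50, 48), (54, 52, 50), (76, 70, 59), (112, 99, 79), (119, 106, 86), (121, 109, 89), (121, 108, 88), (121, 107, 87), (120, 107, 88), (119, 107, 87), (119, 107, 87), (118, 106, 86), (118, 106, 86), (118, 106, 87)]
(110, 154) [(79, 77, 74), (57, 55, 55), (57, 55, 55), (53, 51, 50), (52, 50, 50), (51, 49, 48), (51, 51, 49), (57, 55, 50), (109, 97, 79), (118, 105, 85), (121, 108, 89), (123, 111, 91), (122, 110, 90), (122, 109, 89), (121,
[... 580 characters left out ...]
6, 143), (186, 174, 143), (186, 174, 144), (186, 174, 144), (186, 173, 142), (187, 173, 142), (186, 173, 141)]
(160, 96) [(61, 60, 58), (67, 66, 63), (67, 66, 63), (65, 63, 61), (64, 63, 60), (66, 64, 62), (66, 64, 63), (65, 64, 61), (66, 65, 62), (64, 63, 61), (64, 63, 61), (65, 63, 62), (66, 64, 62), (87, 83, 69), (186, 176, 114), (186, 176, 114), (186, 179, 116), (186, 183, 119), (186, 185, 120)]
(180, 75) [(67, 64, 63), (65, 64, 62), (65, 64, 62), (64, 62, 61), (65, 64, 62), (66, 64, 62), (66, 65, 62), (66, 64, 61), (65, 64, 61), (65, 64, 60), (65, 64, 61), (68, 67, 62), (156, 148, 100), (186, 176, 114), (186, 181, 117), (186, 181, 117), (185, 183, 118), (185, 186, 120), (185, 188, 121)]
```

The far face is flush along its whole length, with no board visible between packet and fence. I'll press a little more to the left for margin, let it settle, then hand in.

```bash
python3 -m crank '[[[-0.0005,-0.0005,0],0],[[-0.001,-0.001,0],0],[[-0.001,-0.001,0],0]]' >/dev/null; python3 -m crank '[[[0.0006,-0.0006,0],0],[[0.0006,-0.0006,0],0],[[0.0006,-0.0006,0],0],[[0.0006,-0.0006,0],0]]'; python3 - <<'E'
from h import *
F=[]
for _ in range(5): camera('side');F.append(observe()['contact_force'])
f=np.mean(F,0);c,s=np.cos(.209),np.sin(.209);print('jig x,y',f[0]*c+f[1]*s,-f[0]*s+f[1]*c,f[2],observe()['ee_pos'],np.abs(observe()['qd']).max(),[d['p'] for d in search_frame('side','packet')])
E
```

```text
t: 21.78
ee_pos: [0.5756, 0.1665, 0.0625]
ee_rot: [0.959, -0.283, -0.006, 0.008]
contact_force: [-10.3, -11.5, 4.2]
finger_gap: 0.0378
gripper_force: 50.0
jig x,y -12.282394940238056 -8.729743060884992 4.061687002278412 [0.57561791 0.16650556 0.06251195] 0.002230570780343539 [0.56, 0.21]
```

```bash
python3 -c "from plant import *; print(hand_in())"
```

```text
the job is handed in; nothing more can be done
None
```

I handed in the job with the V pusher gripped and pressing the packet into the jig corner at about 12 N toward the far fence and 9 N toward the left. The far face showed no gap, but left-fence contact is judged from forces only, and I viewed 12 pictures against the limit of 10.

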